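# Load the rinsed bottle on the peg dryer and switch it on

### The job

Take the rinsed bottle from the cradle, turn it upside down and lower it gently, without letting it drop, over the dryer's one free peg until its rim sits flat on the peg's collar, and let go. Then switch the dryer on by pushing its toggle lever all the way over, away from you. Leave the other things where they stand.

Things in the scene. Friction and masses are not known exactly. Their poses are not given: they have to be found in the camera images.
- bottle: Rinsed empty white plastic bottle, about 120 g, 140 mm long: body 56 mm diameter for 60 mm from the thick base, shoulder, neck 40 mm diameter for the last 40 mm; mouth hole 32 mm wide, hollow 80 mm deep. Origin: centre of the base; z axis from base to mouth. Starts lying in the cradle, mouth towards the robot (within 45 degrees) and 0.40 rad (23 degrees) below level; body's sides free to grip.
- bottle_mouth (a point): Centre of the bottle's mouth, in the plane of the rim, 140 mm from the base.
- cradle: Fixed grey draining cradle, 190 x 80 mm: two 8 mm steel rails 40 mm apart slope down 0.40 rad along its +x, the way the mouth points (towards the robot), on end plates 56 mm wide, the high one (far side) 90 mm; a small lip stops the rim at the low end. Origin: on the table, near the middle of its underside; 85 mm above it lies the middle of the bottle's axis (70 mm from the base).
- dryer: Fixed white peg dryer: a box 260 mm (its x) by 340 mm (its y), top 50 mm above the table, front (-x) towards the robot. Three like pegs stand in a row along y, 110 mm apart, 50 mm behind its centre (+x); two carry bottles. The lever's pivot is 87 mm in front of the centre. Origin: centre of its underside, on the table.
- peg_free: The free upright peg (which of the three it is varies): a steel rod 18 mm diameter, its top end tapered to 8 mm over the last 10 mm, tip 80 mm above its origin; at its foot a round collar 54 mm diameter whose top is 12 mm above the origin. Origin: on the peg's axis at the dryer's top face, 50 mm above the table; z up.
- switch (a joint): Angle of the dryer's toggle lever in rad: 0 leaning to the front (towards the robot, off), about 1.0 at its stop leaning to the back (on). It swings about the dryer's y axis, stays where it is left, moves with a light push.
- switch_tip (a point): Centre of the 26 mm black ball at the tip of the toggle lever (10 mm steel rod), 80 mm from its pivot. The pivot is 72 mm above the table in a small grey block (70 x 50 x 25 mm) on the dryer's front strip, midway along its y. With the joint at 0 the lever leans 0.5 rad to the front, at 1.0 it leans 0.5 rad to the back.
- used1: Bottle of the same kind already upside down on another peg; origin: centre of its base, which is on top, 202 mm above the table.
- used2: The other bottle already upside down on a peg; like used1.
- capped: Bystander: a capped bottle of the same kind, 142 mm high, standing upright beyond the cradle. Origin: centre of its underside.
- labelroll: Bystander: roll of paper labels, 90 mm diameter, 50 mm high. Origin: centre of its underside.
- tuberack: Bystander: white rack of capped sample tubes, 70 x 200 mm, 94 mm high, behind the dryer. Origin: centre of its underside.
- stapler: Bystander: stapler, 130 mm long, 34 mm high, on the right. Origin: centre of its underside.
- penpot: Bystander: black pot with pens, 76 mm diameter, pot 100 mm and pens 150 mm high. Origin: centre of its underside.
- gloves: Bystander: cardboard glove box, 120 x 230 mm, 80 mm high, on the left. Origin: centre of its underside.
There are look-alikes about, which are no part of the job. What is shaped like the bottle but turquoise is not meant.

How it is judged:
On the way, in this order (a step that is already met when the one before it is completed fails the run):
1. the bottle is upside down over the free peg, its rim flat on the collar, and let go, with the lever not yet pushed over (angle between bottle's own z axis and vertical above 3.03 rad and horizontal distance between bottle_mouth and peg_free below 0.012 m and z of bottle_mouth in the frame of peg_free between 0.008 and 0.016 m and linear speed of bottle below 0.02 m/s and contact force between the fingers and bottle below 0.1 N and value of joint switch below 0.5 rad), for 0.2 s.
2. the lever is pushed all the way over to the back (value of joint switch above 0.88 rad), for 0.1 s.
At the end, for the whole second after the job is handed in: The bottle is upside down on the free peg, released and at rest: within 6 degrees of vertical, mouth within 12 mm of the peg axis sideways and 4 mm of the collar top in height; the lever is at 0.88 rad or more; all other bottles and bystanders are within 25 mm of their starts (angle between bottle's own z axis and vertical above 3.03 rad and horizontal distance between bottle_mouth and peg_free below 0.012 m and z of bottle_mouth in the frame of peg_free between 0.008 and 0.016 m and linear speed of bottle below 0.02 m/s and value of joint switch above 0.88 rad and distance of each of used1, used2, capped, labelroll, tuberack, stapler, penpot, gloves from where it was at the start of the episode below 0.025 m); the robot touches nothing.
It fails at once if the bottle is dropped or rammed down the peg (faster than 0.5 m/s with the peg's tip inside its mouth) (linear speed of bottle above 0.5 m/s and angle between bottle's own z axis and vertical above 2.6 rad and horizontal distance between bottle_mouth and peg_free below 0.016 m and z of bottle_mouth in the frame of peg_free below 0.08 m).
It fails at once if a bottle already on the dryer is lifted or knocked out of place (25 mm) (distance of any of used1, used2 from where it was at the start of the episode above 0.025 m).
It fails at once if a bystander is knocked over (angle between any of capped, labelroll, tuberack, stapler, penpot, gloves's own z axis and vertical above 0.5 rad).
It also fails if it takes over 51 s, if anything falls off the work surface, if the arm or the gripper's body presses on something with over 40 N, if the wrist force passes 120 N, or if a joint passes its speed limit or range.

### The arm

A 7-joint arm with a two-finger parallel gripper is mounted at the origin on the work surface. World frame = base frame: x ahead of the robot, y to its left, z up, the work surface at z = 0. Lengths are in m, angles in rad, forces in N, time in s.
With the tool pointing down it reaches from about 0.425 to 0.925 m from the base axis. Payload 6.8 kg.
Tool frame: the origin (TCP) lies at the very end of the fingers, on their centre line; the grasp point (between the pads) lies 19 mm behind it; z points along the fingers, y is the line along which they close (so a half turn about z gives the same grasp; the last joint's range is limited). The gripper opens to 88 mm and grips with 3 to 60 N. Pads are 20 mm wide; open, the fingers measure 115 mm over their backs; the gripper's body (75 mm by 178 mm) begins 61 mm behind the grasp point.
Start: joints at [-1.365, 0.477, 0.022, 1.555, -0.011, 1.109, -0.083], TCP at [0.208, 0.642, 0.223] pointing down, gripper open.
Joint ranges: [-2.96, 2.96], [-0.34, 2.1], [-1.41, 1.46], [0.24, 2.44], [-1.37, 4.51], [0.17, 1.92], [-2.96, 2.96]. Speed limits (rad/s): [2.39, 2.39, 3.14, 3.14, 3.14, 3.14, 3.14].

### API

Orientations are given as a unit quaternion [w, x, y, z].
In Python, from workcell import arm gives the robot as it stands. The module is installed in compiled form; this text tells all that it offers.
- The arm moves only by the tool servo_tool, never from a script. Its argument "moves" is a list of rows, each an object of numbers: "grip": the closure, from 0 (fully open) to 1 (shut); "x", "y", "z": the shift along the tool's x, y, z each as a share of 0.5 m, from -1 to 1; "turn": the turn about the tool's z as a share of 30 degrees, from -1 to 1. A call has 1 to 5 rows; each row is the pose to reach, as a shift and turn from the pose commanded when the call began, along the tool's axes at that moment; what a row does not reach only later rows make up. A row lasts 1/10 s, in which the tool goes at most 50 mm and 8.59 degrees, less where a joint would pass 70% of its speed; a pose out of reach is approached as far as the arm can. A call with a number of a shift or a turn outside -1 to 1 is refused whole. A call with a gripper value outside its range is refused whole. The fingers move at their own pace and stop on an object; "grip_force" is the grip in N (left out, the last holds). Time passes only in rows, so rows that repeat a pose let the fingers close. It gives the time, the measured TCP pose, the force, the opening and the grip force at its end, in the units of the state.
- arm.sense(): the state, without advancing time (a new reading comes with each control period).
- arm.snapshot(name): name is "scene" or "top" or "wrist"; returns (picture, depth): 384x512x3 uint8, red, green, blue; 384x512 float32, m along the optical axis (not along the pixel's ray), 0 where there is no reading.
- arm.camera_info(name): a dict with "fovy" (degrees; the focal length in pixels is half the picture's height over the tangent of half this angle, whatever the lens; pixels are square), "cx", "cy" (the principal point, pixels), "R" (3x3) and "t" (3): a world point X has camera coordinates R X + t. Camera axes: x right, y down, z forward; pixel columns grow to the right and rows downward; lengths in m; the calibration is good to about 2 mm. A picture is of the moment at which its call begins: read the wrist's pose just before it. camera_info takes no time and is no camera call; for the wrist camera it gives the pose at the moment of the call.
- arm.close_job(): hands the job in; it is judged then, once.
The state is a dict: "time_s": time; "qpos": joint angles; "joint_velocities": joint speeds; "tau": joint torques, N m; "position": TCP position; "orientation": TCP orientation; "ft_force": force on the tool from outside, world axes, zero at the start; "torque": the same for the moment, N m; "width": opening from 0.0 (shut) to 1.0 (fully open); "gripper_force": force on a finger pad.
Only numpy, scipy, OpenCV 4.12 (cv2) and the standard library are available. Lean on these libraries where they do the work, as an engineer would, in place of code of your own. Each camera call takes 0.05 s, during which the arm holds its last target. There are 200 camera calls.

## Working session

There is one attempt and no reset: what is moved stays moved. The work goes in short steps, Python scripts to look and compute and a tool call to move; the robot and the scene stay as the last step left them, time stands still between calls to the robot, and variables do not carry over. Pictures are saved under pics/ and viewed, at most 10 in all, crops included, and the job is handed in when it is done.

Besides the shell and the picture viewer there is one more tool, called after "Request:" as a command line: name --argument value ..., lists and objects as JSON in quotes. servo_tool: Moves the arm, as the interface text tells. Its arguments: {"type":"object","properties":{"moves":{"type":"array","items":{"type":"object","properties":{"grip":{"type":"number"},"x":{"type":"number"},"y":{"type":"number"},"z":{"type":"number"},"turn":{"type":"number"}}}},"grip_force":{"type":"number"}},"required":["moves"]}

```bash
mkdir -p pics; cat > h.py <<'E'
import numpy as np, cv2
from workcell import arm
def grab(n):
    ci=arm.camera_info(n); im,d=arm.snapshot(n)
    f=im.shape[0]/2/np.tan(np.radians(ci['fovy'])/2)
    return im,d,np.array(ci['R']),np.array(ci['t']),f,ci['cx'],ci['cy']
def cloud(c):
    im,d,R,t,f,cx,cy=c; v,u=np.mgrid[:d.shape[0],:d.shape[1]]
    P=np.stack([(u-cx)/f*d,(v-cy)/f*d,d],-1); W=(P-t)@R; W[d==0]=np.nan; return W
def ray(c,u,v,z):
    im,d,R,t,f,cx,cy=c; C=-R.T@t; r=R.T@np.array([(u-cx)/f,(v-cy)/f,1]); return C+r*(z-C[2])/r[2]
def proj(c,X):
    im,d,R,t,f,cx,cy=c; p=R@np.array(X)+t; return f*p[0]/p[2]+cx,f*p[1]/p[2]+cy
def save(n,im): cv2.imwrite('pics/'+n,im[...,::-1])
E
python3 - <<'E'
from h import *
import pickle
s=arm.sense(); print({k:np.round(v,3) for k,v in s.items()})
for n in('scene','top'):
    c=grab(n); save(n+'0.png',c[0]); pickle.dump(c,open(n+'0.pkl','wb')); print(n,-c[2].T@c[3],c[4],np.mean(c[1]>0))
E
```

```text
{'time_s': np.float64(0.0), 'qpos': array([-1.365,  0.478,  0.022,  1.556, -0.011,  1.109, -0.083]), 'joint_velocities': array([-0.001, -0.001,  0.   ,  0.002,  0.   , -0.001,  0.001]), 'tau': array([-1.0000e-03, -5.8284e+01,  1.5340e+00, -2.7262e+01, -5.4000e-02,
        1.7000e-02,  0.0000e+00]), 'position': array([0.208, 0.641, 0.222]), 'orientation': array([-0.   ,  0.156,  0.988, -0.001]), 'ft_force': array([-1.291,  0.036, -0.288]), 'torque': array([-0.043, -0.058, -0.014]), 'gripper_force': np.float64(0.0), 'width': np.float64(1.001)}
scene [ 1.16469082 -0.60890658  0.79543372] 391.3238235622191 0.99542236328125
top [0.32312296 0.06684078 1.22262934] 391.3776387375987 0.9958648681640625
```

View pics/scene0.png

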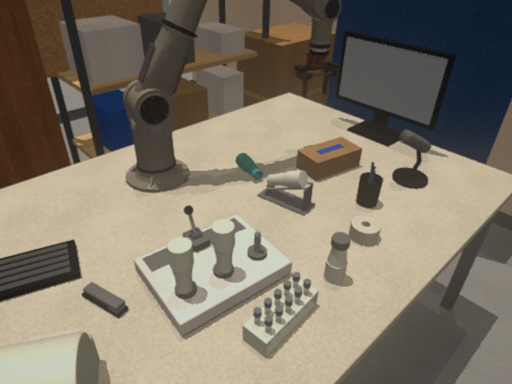

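View pics/top0.png

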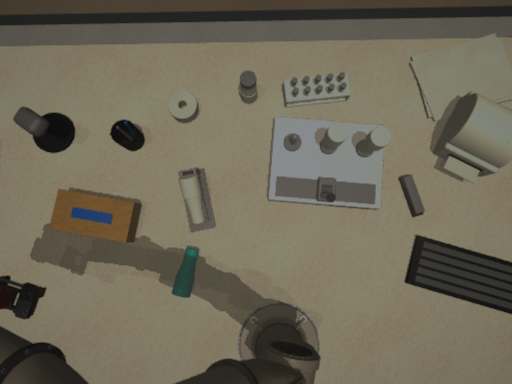

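The scene view shows the white bottle in the cradle at (288,180). It also shows the free peg at (257,245), the used bottles at (182,265) and (224,245), and the lever ball at (188,210). The top view shows the bottle at (192,195), the free peg at (292,140) and the lever at (328,192).

There are two candidates for the bottle: the white one in the cradle, top (192,195), and the turquoise one, top (186,272). The white one lying in the cradle is the one meant. I'll confirm it in a crop.

```bash
cat > m1.py <<'E'
from h import *
import pickle
S=pickle.load(open('scene0.pkl','rb'));T=pickle.load(open('top0.pkl','rb'))
WS,WT=cloud(S),cloud(T)
def reg(W,c,r): return W[c[1]-r[1]:c[1]+r[1],c[0]-r[0]:c[0]+r[0]].reshape(-1,3)
# bottle: white pixels in top
def bright(c,W,box,zmin):
    im=c[0].astype(int); x0,y0,x1,y1=box
    m=np.zeros(im.shape[:2],bool); hsv=cv2.cvtColor(c[0],cv2.COLOR_RGB2HSV)
    m[y0:y1,x0:x1]=True
    m&=(hsv[...,2]>120)&(W[...,2]>zmin)
    return m
for n,c,W,box in(('S',S,WS,(262,160,322,215)),('T',T,WT,(172,160,220,235))):
    m=bright(c,W,box,.045); P=W[m]; print(n,len(P),P.mean(0).round(4),P.min(0).round(3),P.max(0).round(3))
    u=np.linalg.svd(P-P.mean(0))[2][0]; s=(P-P.mean(0))@u; print(' axis',u.round(3),np.percentile(s,[1,99]).round(3))
    for q in np.linspace(s.min(),s.max(),8): 
        k=abs(s-q)<.008; print('   ',P[k].mean(0).round(3),np.ptp(P[k],0).round(3),P[k][:,2].max().round(3)) if k.any() else 0
# dryer top surface z~.05 
for n,W in(('S',WS),('T',WT)):
    m=(abs(W[...,2]-.05)<.006)&(W[...,0]>.3)&(W[...,0]<.75)&(abs(W[...,1]+.1)<.3); m=m.astype(np.uint8)
    k,l,st,ce=cv2.connectedComponentsWithStats(m); i=1+np.argmax(st[1:,4]); P=W[l==i]
    r=cv2.minAreaRect(P[:,:2].astype(np.float32)); print(n,'dryer',st[i],np.round(r[0],4),np.round(r[1],4),r[2],np.median(P[:,2]))
# peg tip & lever ball
for n,W,c,r in(('Speg',WS,(257,238),(8,10)),('Tpeg',WT,(292,140),(10,10)),('Sball',WS,(188,210),(7,7)),('Tball',WT,(329,195),(12,12))):
    P=reg(W,c,r); i=np.nanargmax(P[:,2]); k=P[:,2]>P[i,2]-.012; print(n,P[i].round(4),P[k].mean(0).round(4),k.sum())
c=cv2.resize(S[0][120:300,150:330],None,fx=3,fy=3,interpolation=cv2.INTER_CUBIC); save('crop0.png',c)
E
python3 m1.py
```

```text
S 497 [0.4516 0.2433 0.0991] [0.361 0.209 0.046] [0.521 0.446 0.135]
 axis [0.766 0.597 0.238] [-0.089  0.085]
    [0.37  0.214 0.063] [0.011 0.011 0.028] 0.074
    [0.389 0.222 0.075] [0.038 0.027 0.038] 0.086
    [0.417 0.224 0.087] [0.031 0.026 0.045] 0.1
    [0.445 0.227 0.102] [0.045 0.035 0.052] 0.117
    [0.471 0.233 0.115] [0.046 0.031 0.055] 0.131
    [0.495 0.249 0.109] [0.043 0.042 0.07 ] 0.134
    [0.463 0.343 0.086] [0.11 0.16 0.02] 0.096
    [0.421 0.439 0.078] [0.009 0.015 0.005] 0.08
T 555 [0.43   0.2435 0.1083] [0.363 0.219 0.069] [0.513 0.289 0.141]
 axis [-0.874 -0.168 -0.456] [-0.06   0.075]
    [0.513 0.289 0.088] [0. 0. 0.] 0.088
    [0.474 0.251 0.131] [0.02  0.04  0.017] 0.139
    [0.455 0.248 0.122] [0.02  0.043 0.017] 0.129
    [0.436 0.245 0.113] [0.02  0.041 0.016] 0.119
    [0.419 0.241 0.102] [0.017 0.034 0.018] 0.111
    [0.4   0.238 0.091] [0.017 0.029 0.013] 0.099
    [0.381 0.234 0.083] [0.015 0.03  0.016] 0.089
    [0.366 0.232 0.076] [0.006 0.027 0.012] 0.081
S dryer [ 134  215  158  111 6108] [ 0.5415 -0.1593] [0.3402 0.2615] 84.0909652709961 0.04856397837951723
T dryer [ 269  116  116   93 7438] [ 0.5423 -0.1577] [0.3405 0.2608] 84.17879486083984 0.05016280160943146
Speg [ 0.602  -0.0547  0.1302] [ 0.6037 -0.0566  0.1235] 29
Tpeg [ 0.6037 -0.0561  0.1322] [ 0.6016 -0.0527  0.1252] 29
Sball [ 0.4294 -0.1462  0.1578] [ 0.4274 -0.1495  0.1519] 51
Tball [ 0.4245 -0.1429  0.1614] [ 0.4233 -0.1447  0.1552] 58
```

View pics/crop0.png

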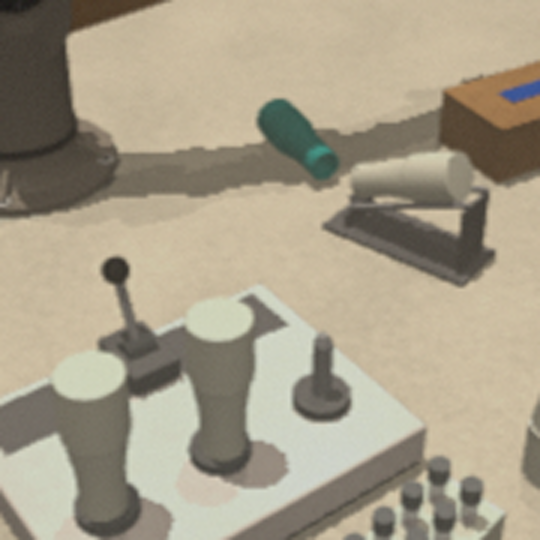

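The crop confirms it: the white bottle lies in the cradle with its neck (crop 360,185) towards the robot. The free peg is at crop (322,370). Peg, dryer and ball positions agree between the two views to about 2 mm, and with the stated geometry. Next I move above the bottle.

Request:
servo_tool --moves '[{"x": -0.75, "y": -0.57, "z": -0.1, "turn": -0.95, "grip": 0}, {"x": -0.75, "y": -0.57, "z": -0.1, "turn": -0.95, "grip": 0}, {"x": -0.75, "y": -0.57, "z": -0.1, "turn": -0.95, "grip": 0}, {"x": -0.75, "y": -0.57, "z": -0.1, "turn": -0.95, "grip": 0}, {"x": -0.75, "y": -0.57, "z": -0.1, "turn": -0.95, "grip": 0}]'

```text
time_s: 0.6
position: [0.351, 0.4358, 0.249]
orientation: [-0.0, -0.092, 0.996, -0.0]
ft_force: [1.6, -0.2, 0.5]
width: 0.999
gripper_force: 0.0
```

```bash
cat > go.py <<'E'
import sys
from h import *
from scipy.spatial.transform import Rotation as Ro
def go(x,y,z,yaw=None):
    s=arm.sense();p=np.array(s['position']);q=s['orientation'];R=Ro.from_quat([q[1],q[2],q[3],q[0]]).as_matrix()
    d=R.T@(np.array([x,y,z])-p)/.5; a=np.degrees(np.arctan2(R[1,0],R[0,0]))
    print('t',s['time_s'],'p',p.round(4),'xyaw',a.round(1),'tilt',R[2,2].round(4),'F',np.round(s['ft_force'],1),'w',round(float(s['width']),3),'gf',round(float(s['gripper_force']),1),'shares',d.round(3),'turn',None if yaw is None else round(float(-((yaw-a+90)%180-90)/30),3))
if __name__=='__main__': go(*map(float,sys.argv[1:]))
E
python3 go.py .477 .2555 .272 10.5
```

```text
t 0.6 p [0.351  0.4358 0.249 ] xyaw -169.4 tilt -1.0 F [ 1.6 -0.2  0.5] w 0.999 gf 0.0 shares [-0.181 -0.401 -0.046] turn 0.004
```

Request:
servo_tool --moves '[{"x": -0.18, "y": -0.4, "z": -0.04, "grip": 0}, {"x": -0.18, "y": -0.4, "z": -0.04, "grip": 0}, {"x": -0.18, "y": -0.4, "z": -0.04, "grip": 0}, {"x": -0.18, "y": -0.4, "z": -0.04, "grip": 0}, {"x": -0.18, "y": -0.4, "z": -0.04, "grip": 0}]'

```text
invalid input
```

```bash
python3 go.py .477 .2555 .272 10.5; python3 - <<'E'
from h import *
import pickle
c=grab('wrist'); save('w1.png',c[0]); pickle.dump(c,open('w1.pkl','wb')); print((-c[2].T@c[3]).round(3),c[2].round(2).tolist())
W=cloud(c)
# expected bottle axis projections
b=np.array([.495,.259,.112]); d=np.array([-.906,-.168,-.389])
for s in(0,.02,.07,.14): print(s,np.round(proj(c,b+d*s),0))
m=(W[...,2]>.07)&(abs(W[...,0]-.44)<.12)&(abs(W[...,1]-.25)<.045)
P=W[m]; print(len(P),P.min(0),P.max(0))
for x in np.arange(.37,.51,.015):
    k=abs(P[:,0]-x)<.004
    if k.sum()>10:
        Q=P[k];print(x.round(3),'y',np.percentile(Q[:,1],[1,99]).round(3),'ztop',np.percentile(Q[:,2],98).round(3),'ytop',Q[Q[:,2]>np.percentile(Q[:,2],90)].mean(0).round(3))
E
```

```text
t 0.6 p [0.351  0.4358 0.249 ] xyaw -169.4 tilt -1.0 F [ 1.6 -0.2  0.5] w 0.999 gf 0.0 shares [-0.181 -0.401 -0.046] turn 0.004
[0.279 0.422 0.41 ] [[-0.18, 0.98, -0.0], [0.95, 0.18, 0.27], [0.27, 0.05, -0.96]]
0 [ 97. 269.]
0.02 [ 98. 252.]
0.07 [101. 212.]
0.14 [105. 158.]
4100 [0.36103802 0.21510258 0.07000947] [0.51175141 0.281184   0.12826705]
0.37 y [0.217 0.247] ztop 0.08 ytop [0.373 0.233 0.079]
0.385 y [0.217 0.253] ztop 0.086 ytop [0.387 0.235 0.086]
0.4 y [0.22  0.257] ztop 0.094 ytop [0.403 0.238 0.094]
0.415 y [0.223 0.262] ztop 0.103 ytop [0.417 0.243 0.103]
0.43 y [0.226 0.268] ztop 0.115 ytop [0.433 0.246 0.114]
0.445 y [0.225 0.274] ztop 0.121 ytop [0.447 0.248 0.121]
0.46 y [0.228 0.277] ztop 0.127 ytop [0.461 0.249 0.127]
0.475 y [0.272 0.28 ] ztop 0.108 ytop [0.476 0.279 0.108]
0.49 y [0.274 0.281] ztop 0.107 ytop [0.488 0.281 0.106]
0.505 y [0.276 0.281] ztop 0.095 ytop [0.506 0.277 0.095]
```

View pics/w1.png

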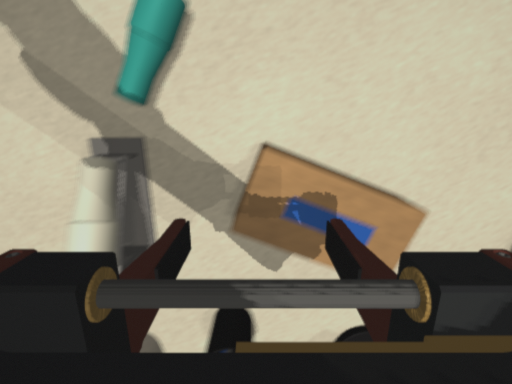

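The wrist view (bottle at (95,200), glove box at (330,205)) puts the axis at y ≈ 0.2445 at x = 0.43, with a yaw of about 10.3°. That agrees with the top view. The move was refused, so I'll retry with all keys given.

Request:
servo_tool --moves '[{"x": -0.18, "y": -0.4, "z": -0.04, "turn": 0.0, "grip": 0}, {"x": -0.18, "y": -0.4, "z": -0.04, "turn": 0.0, "grip": 0}, {"x": -0.18, "y": -0.4, "z": -0.04, "turn": 0.0, "grip": 0}, {"x": -0.18, "y": -0.4, "z": -0.04, "turn": 0.0, "grip": 0}, {"x": -0.18, "y": -0.4, "z": -0.04, "turn": 0.0, "grip": 0}]'

```text
time_s: 1.15
position: [0.4779, 0.2526, 0.2694]
orientation: [0.001, -0.088, 0.996, -0.001]
ft_force: [0.2, 0.3, 0.4]
width: 0.999
gripper_force: 0.0
```

```bash
python3 go.py .477 .253 .085 10.3; python3 - <<'E'
from h import *
import pickle
c=grab('wrist'); save('w2.png',c[0]); pickle.dump(c,open('w2.pkl','wb'))
W=cloud(c)
P=W[(W[...,2]>.07)&(abs(W[...,0]-.44)<.12)&(abs(W[...,1]-.25)<.045)&(W[...,2]<.15)]
for x in np.arange(.37,.51,.015):
    k=abs(P[:,0]-x)<.004
    if k.sum()>10:
        Q=P[k];print(x.round(3),'y',np.percentile(Q[:,1],[1,99]).round(3),'ztop',np.percentile(Q[:,2],98).round(3),'ytop',Q[Q[:,2]>np.percentile(Q[:,2],90)].mean(0).round(3))
E
```

```text
t 1.15 p [0.4779 0.2526 0.2694] xyaw -169.9 tilt -1.0 F [0.2 0.3 0.4] w 0.999 gf 0.0 shares [0.002 0.002 0.369] turn -0.006
0.37 y [0.215 0.247] ztop 0.079 ytop [0.372 0.232 0.079]
0.385 y [0.215 0.252] ztop 0.086 ytop [0.387 0.234 0.085]
0.4 y [0.216 0.256] ztop 0.094 ytop [0.403 0.238 0.093]
0.415 y [0.218 0.261] ztop 0.103 ytop [0.417 0.241 0.102]
0.43 y [0.219 0.267] ztop 0.114 ytop [0.433 0.246 0.113]
0.445 y [0.219 0.272] ztop 0.121 ytop [0.447 0.247 0.12 ]
0.46 y [0.22  0.276] ztop 0.127 ytop [0.462 0.249 0.127]
0.475 y [0.223 0.278] ztop 0.134 ytop [0.477 0.253 0.133]
0.49 y [0.225 0.28 ] ztop 0.134 ytop [0.487 0.242 0.133]
0.505 y [0.233 0.281] ztop 0.106 ytop [0.502 0.237 0.105]
```

Request:
servo_tool --moves '[{"x": 0.0, "y": 0.0, "z": 0.1, "turn": 0.0, "grip": 0}, {"x": 0.0, "y": 0.0, "z": 0.2, "turn": 0.0, "grip": 0}, {"x": 0.0, "y": 0.0, "z": 0.3, "turn": 0.0, "grip": 0}, {"x": 0.0, "y": 0.0, "z": 0.365, "turn": 0.0, "grip": 0}, {"x": 0.0, "y": 0.0, "z": 0.365, "turn": 0.0, "grip": 0}]'

```text
time_s: 1.7
position: [0.4715, 0.2564, 0.0822]
orientation: [-0.004, -0.092, 0.996, -0.002]
ft_force: [-0.5, 0.0, -0.2]
width: 1.0
gripper_force: 0.0
```

Request:
servo_tool --grip_force 6 --moves '[{"x": 0.0, "y": 0.0, "z": 0.0, "turn": 0.0, "grip": 1}, {"x": 0.0, "y": 0.0, "z": 0.0, "turn": 0.0, "grip": 1}, {"x": 0.0, "y": 0.0, "z": 0.0, "turn": 0.0, "grip": 1}, {"x": 0.0, "y": 0.0, "z": 0.0, "turn": 0.0, "grip": 1}, {"x": 0.0, "y": 0.0, "z": 0.0, "turn": 0.0, "grip": 1}]'

```text
time_s: 2.2
position: [0.4775, 0.2536, 0.0883]
orientation: [0.001, -0.09, 0.996, -0.002]
ft_force: [1.8, -11.2, 7.3]
width: 0.658
gripper_force: 6.0
```

Request:
servo_tool --grip_force 4 --moves '[{"x": 0.0, "y": 0.0, "z": -0.02, "turn": 0.0, "grip": 1}, {"x": 0.005, "y": 0.0, "z": -0.04, "turn": 0.0, "grip": 1}, {"x": 0.01, "y": 0.0, "z": -0.06, "turn": 0.0, "grip": 1}, {"x": 0.02, "y": 0.0, "z": -0.08, "turn": 0.0, "grip": 1}, {"x": 0.03, "y": 0.0, "z": -0.1, "turn": 0.0, "grip": 1}]'

```text
time_s: 2.7
position: [0.4598, 0.2553, 0.1377]
orientation: [0.0, -0.092, 0.996, 0.0]
ft_force: [-0.2, -0.2, -1.1]
width: 0.638
gripper_force: 4.0
```

Request:
servo_tool --moves '[{"x": 0.015, "y": 0.0, "z": -0.02, "turn": 0.0, "grip": 1}, {"x": 0.03, "y": 0.0, "z": -0.04, "turn": 0.0, "grip": 1}, {"x": 0.045, "y": 0.0, "z": -0.06, "turn": 0.0, "grip": 1}, {"x": 0.06, "y": 0.0, "z": -0.08, "turn": 0.0, "grip": 1}, {"x": 0.06, "y": 0.0, "z": -0.08, "turn": 0.0, "grip": 1}]'

```text
time_s: 3.2
position: [0.4305, 0.2498, 0.178]
orientation: [0.001, -0.092, 0.996, 0.001]
ft_force: [-0.3, 0.2, -1.8]
width: 0.641
gripper_force: 4.0
```

```bash
cat > ax.py <<'E'
from h import *
from go import go
go(.603,-.0548,.33,10.3)
p=np.array(arm.sense()['position'])
import sys
for n in ('scene','wrist'):
    c=grab(n); W=cloud(c); hsv=cv2.cvtColor(c[0],cv2.COLOR_RGB2HSV)
    m=(hsv[...,2]>90)&(hsv[...,1]<80)&(np.linalg.norm(W[...,:2]-p[:2],axis=-1)<.14)&(W[...,2]<p[2]+.055)&(W[...,2]>max(.03,p[2]-.15))
    m&=W[...,2]>.03
    P=W[m]; print(n,len(P))
    if len(P)>50:
        for z in np.arange(p[2]-.13,p[2]+.06,.02):
            k=abs(P[:,2]-z)<.006
            if k.sum()>5: print('  z',round(z,3),P[k][:,:2].mean(0).round(4),np.ptp(P[k][:,:2],0).round(3),k.sum())
    if n=='scene':
        u,v=map(int,proj(c,p)); u=np.clip(u,80,432);v=np.clip(v,80,304); save(sys.argv[1],cv2.resize(c[0][v-80:v+80,u-80:u+80],None,fx=3,fy=3))
E
python3 ax.py l1.png
```

```text
t 3.2 p [0.4305 0.2498 0.178 ] xyaw -169.4 tilt -1.0 F [-0.3  0.2 -1.8] w 0.641 gf 4.0 shares [-0.228 -0.662 -0.304] turn 0.009
scene 690
  z 0.048 [0.3891 0.2361] [0.058 0.049] 40
  z 0.068 [0.4631 0.2457] [0.082 0.049] 35
  z 0.088 [0.5039 0.2527] [0.036 0.055] 52
  z 0.128 [0.3528 0.2175] [0.048 0.023] 30
  z 0.148 [0.3699 0.2213] [0.087 0.023] 50
  z 0.168 [0.3954 0.2213] [0.085 0.026] 51
  z 0.188 [0.4325 0.2374] [0.083 0.061] 78
  z 0.208 [0.4388 0.249 ] [0.03  0.078] 52
  z 0.228 [0.4287 0.2303] [0.006 0.051] 9
wrist 16337
  z 0.128 [0.3338 0.2327] [0.02 0.04] 63
  z 0.148 [0.342  0.2322] [0.044 0.042] 1434
  z 0.168 [0.3683 0.2369] [0.045 0.049] 1415
  z 0.188 [0.3912 0.2411] [0.055 0.072] 2231
  z 0.208 [0.4157 0.2459] [0.052 0.074] 3701
  z 0.228 [0.4299 0.2482] [0.036 0.079] 376
```

View pics/l1.png

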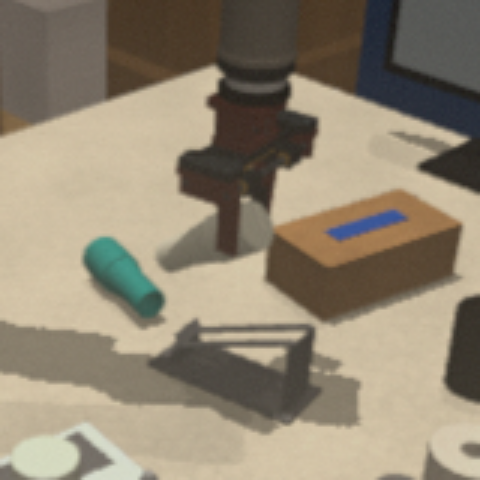

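The picture shows the bottle held but still about 39° below level. I'll drop the grip to 3 N and lift briskly, so inertia and gravity swing the mouth down.

Request:
servo_tool --grip_force 3 --moves '[{"x": 0.0, "y": 0.0, "z": 0.0, "turn": 0.0, "grip": 1}, {"x": 0.0, "y": 0.0, "z": -0.09, "turn": 0.0, "grip": 1}, {"x": 0.0, "y": 0.0, "z": -0.18, "turn": 0.0, "grip": 1}, {"x": 0.0, "y": 0.0, "z": -0.2, "turn": 0.0, "grip": 1}, {"x": 0.0, "y": 0.0, "z": -0.2, "turn": 0.0, "grip": 1}]'

```text
time_s: 3.8
position: [0.4319, 0.25, 0.2777]
orientation: [0.001, -0.092, 0.996, 0.001]
ft_force: [0.8, -0.3, -2.0]
width: 0.636
gripper_force: 3.0
```

```bash
python3 ax.py l2.png
```

```text
t 3.8 p [0.4319 0.25   0.2777] xyaw -169.5 tilt -1.0 F [ 0.8 -0.3 -2. ] w 0.636 gf 3.0 shares [-0.226 -0.662 -0.105] turn 0.007
scene 585
  z 0.168 [0.4179 0.2342] [0.028 0.026] 24
  z 0.188 [0.419  0.2327] [0.035 0.028] 43
  z 0.208 [0.4236 0.2329] [0.036 0.03 ] 39
  z 0.228 [0.4294 0.2314] [0.036 0.03 ] 40
  z 0.248 [0.4384 0.2322] [0.051 0.039] 49
  z 0.268 [0.4417 0.232 ] [0.051 0.042] 56
  z 0.288 [0.4529 0.2368] [0.036 0.051] 40
  z 0.308 [0.4328 0.2521] [0.041 0.071] 65
  z 0.328 [0.4228 0.2305] [0.014 0.069] 6
wrist 9384
  z 0.168 [0.3919 0.2445] [0.018 0.038] 30
  z 0.188 [0.3952 0.2419] [0.017 0.039] 179
  z 0.208 [0.3986 0.2422] [0.016 0.035] 170
  z 0.228 [0.4002 0.2434] [0.012 0.037] 163
  z 0.248 [0.4027 0.2433] [0.027 0.052] 151
  z 0.268 [0.406  0.2437] [0.03  0.052] 626
  z 0.288 [0.4104 0.2447] [0.024 0.073] 884
  z 0.308 [0.4252 0.2473] [0.041 0.075] 4278
  z 0.328 [0.4224 0.248 ] [0.035 0.079] 27
```

Request:
servo_tool --grip_force 4 --moves '[{"x": -0.01, "y": -0.04, "z": -0.06, "turn": 0.0, "grip": 1}, {"x": -0.03, "y": -0.1, "z": -0.11, "turn": 0.0, "grip": 1}, {"x": -0.06, "y": -0.18, "z": -0.11, "turn": 0.0, "grip": 1}, {"x": -0.09, "y": -0.26, "z": -0.11, "turn": 0.0, "grip": 1}, {"x": -0.12, "y": -0.34, "z": -0.11, "turn": 0.0, "grip": 1}]'

```text
time_s: 4.4
position: [0.5207, 0.0916, 0.3293]
orientation: [-0.002, -0.092, 0.996, -0.0]
ft_force: [0.6, -0.2, -1.6]
width: 0.636
gripper_force: 4.0
```

Request:
servo_tool --moves '[{"x": -0.03, "y": -0.08, "z": 0.0, "turn": 0.0, "grip": 1}, {"x": -0.06, "y": -0.16, "z": 0.0, "turn": 0.0, "grip": 1}, {"x": -0.09, "y": -0.24, "z": 0.0, "turn": 0.0, "grip": 1}, {"x": -0.108, "y": -0.3, "z": 0.0, "turn": 0.0, "grip": 1}, {"x": -0.108, "y": -0.32, "z": 0.0, "turn": 0.0, "grip": 1}]'

```text
time_s: 4.9
position: [0.6032, -0.0583, 0.3285]
orientation: [-0.002, -0.089, 0.996, -0.001]
ft_force: [-0.4, -0.0, -1.9]
width: 0.64
gripper_force: 4.0
```

Request:
servo_tool --grip_force 3 --moves '[{"x": 0.0, "y": 0.0, "z": 0.0, "turn": 0.0, "grip": 1}, {"x": 0.0, "y": 0.0, "z": -0.06, "turn": 0.0, "grip": 1}, {"x": 0.0, "y": 0.0, "z": -0.06, "turn": 0.0, "grip": 1}, {"x": 0.0, "y": 0.0, "z": 0.0, "turn": 0.0, "grip": 1}, {"x": 0.0, "y": 0.0, "z": 0.0, "turn": 0.0, "grip": 1}]'

```text
time_s: 5.4
position: [0.6007, -0.0519, 0.3272]
orientation: [-0.004, -0.093, 0.996, 0.001]
ft_force: [-0.4, 0.6, -1.7]
width: 0.634
gripper_force: 3.0
```

```bash
python3 ax.py l3.png
```

```text
t 5.4 p [ 0.6007 -0.0519  0.3272] xyaw -169.3 tilt -1.0 F [-0.4  0.6 -1.7] w 0.634 gf 3.0 shares [-0.004 -0.006 -0.006] turn 0.012
scene 1396
  z 0.197 [ 0.5967 -0.1654] [0.054 0.054] 327
  z 0.217 [ 0.5913 -0.0665] [0.029 0.029] 38
  z 0.237 [ 0.5928 -0.0671] [0.029 0.03 ] 58
  z 0.257 [ 0.5968 -0.0672] [0.032 0.03 ] 50
  z 0.277 [ 0.6015 -0.0688] [0.036 0.033] 62
  z 0.297 [ 0.6106 -0.0683] [0.04 0.04] 75
  z 0.317 [ 0.614  -0.0679] [0.046 0.041] 84
  z 0.337 [ 0.624  -0.0634] [0.019 0.039] 62
  z 0.357 [ 0.601  -0.0478] [0.046 0.079] 134
wrist 11113
  z 0.197 [ 0.5932 -0.1614] [0.055 0.055] 2096
  z 0.217 [ 0.5678 -0.0562] [0.019 0.037] 16
  z 0.237 [ 0.5688 -0.0595] [0.02  0.038] 163
  z 0.257 [ 0.5718 -0.0588] [0.017 0.036] 166
  z 0.277 [ 0.573  -0.0586] [0.014 0.038] 137
  z 0.297 [ 0.5739 -0.0591] [0.026 0.051] 88
  z 0.317 [ 0.5768 -0.0584] [0.029 0.052] 541
  z 0.337 [ 0.5806 -0.0581] [0.024 0.073] 737
  z 0.357 [ 0.5983 -0.0539] [0.045 0.074] 5359
  z 0.377 [ 0.5888 -0.0435] [0.016 0.079] 20
```

View pics/l3.png

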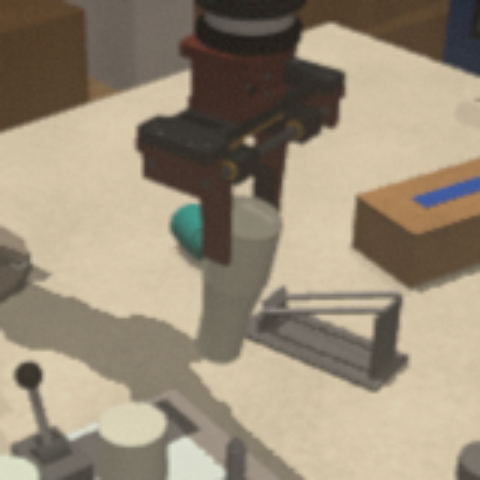

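The picture shows the bottle hanging mouth-down with about 8° of tilt, its mouth at crop (220,350) leaning towards the robot. I'll centre the mouth over the peg and come down to just above the tip.

Request:
servo_tool --grip_force 4 --moves '[{"x": -0.018, "y": 0.0, "z": 0.0, "turn": 0.0, "grip": 1}, {"x": -0.036, "y": 0.0, "z": 0.03, "turn": 0.0, "grip": 1}, {"x": -0.036, "y": 0.0, "z": 0.08, "turn": 0.0, "grip": 1}, {"x": -0.036, "y": 0.0, "z": 0.12, "turn": 0.0, "grip": 1}, {"x": -0.036, "y": 0.0, "z": 0.14, "turn": 0.0, "grip": 1}]'

```text
time_s: 6.0
position: [0.6206, -0.0504, 0.2589]
orientation: [-0.001, -0.092, 0.996, 0.0]
ft_force: [1.0, 0.4, -1.1]
width: 0.634
gripper_force: 4.0
```

```bash
cat > ax2.py <<'E'
from h import *
from go import go
import sys
go(.603,-.055,.3,10.3)
arm.snapshot('top')
p=np.array(arm.sense()['position'])
for n in ('scene','wrist'):
    c=grab(n); W=cloud(c)
    m=(np.linalg.norm(W[...,:2]-[.603,-.055],axis=-1)<.05)&(W[...,2]>.066)&(W[...,2]<p[2])
    P=W[m]
    for z in np.arange(.07,p[2],.012):
        k=abs(P[:,2]-z)<.006
        if k.sum()>3: print(n,round(z,3),'mean',P[k].mean(0)[:2].round(4),'min',P[k].min(0)[:2].round(4),'max',P[k].max(0)[:2].round(4),k.sum())
    if n==sys.argv[2]:
        u,v=map(int,proj(c,[.603,-.055,.14])); print(u,v); u=np.clip(u,80,432);v=np.clip(v,80,304); save(sys.argv[1],cv2.resize(c[0][v-80:v+80,u-80:u+80],None,fx=3,fy=3))
E
python3 ax2.py l4.png scene
```

```text
t 6.0 p [ 0.6206 -0.0504  0.2589] xyaw -169.5 tilt -1.0 F [ 1.   0.4 -1.1] w 0.634 gf 4.0 shares [ 0.037 -0.003 -0.082] turn 0.008
scene 0.07 mean [ 0.6067 -0.0588] min [ 0.5997 -0.0635] max [ 0.6116 -0.0503] 14
scene 0.082 mean [ 0.6065 -0.0591] min [ 0.5993 -0.0645] max [ 0.6114 -0.0536] 23
scene 0.094 mean [ 0.6056 -0.0596] min [ 0.5992 -0.0634] max [ 0.6116 -0.0522] 21
scene 0.106 mean [ 0.6062 -0.0579] min [ 0.5987 -0.0645] max [ 0.6099 -0.0463] 21
scene 0.118 mean [ 0.6048 -0.058 ] min [ 0.5931 -0.0635] max [ 0.6104 -0.0475] 31
scene 0.13 mean [ 0.6029 -0.0552] min [ 0.5986 -0.0605] max [ 0.6077 -0.0493] 12
scene 0.142 mean [ 0.6132 -0.0609] min [ 0.602 -0.073] max [ 0.6174 -0.0472] 8
scene 0.154 mean [ 0.6093 -0.0664] min [ 0.5847 -0.0755] max [ 0.6209 -0.0438] 51
scene 0.166 mean [ 0.6111 -0.0663] min [ 0.5894 -0.0745] max [ 0.6224 -0.0455] 55
scene 0.178 mean [ 0.6133 -0.0659] min [ 0.5937 -0.0746] max [ 0.6246 -0.0494] 52
scene 0.19 mean [ 0.6162 -0.0661] min [ 0.5917 -0.0745] max [ 0.6293 -0.0463] 43
scene 0.202 mean [ 0.6201 -0.0678] min [ 0.5989 -0.0761] max [ 0.6331 -0.
[... 384 characters left out ...]
 0.5819 -0.0752] max [ 0.6011 -0.0369] 92
wrist 0.166 mean [ 0.5882 -0.0579] min [ 0.5831 -0.0746] max [ 0.6038 -0.0361] 159
wrist 0.178 mean [ 0.5904 -0.0575] min [ 0.5855 -0.0742] max [ 0.604 -0.037] 176
wrist 0.19 mean [ 0.5914 -0.0571] min [ 0.5875 -0.0733] max [ 0.6038 -0.0376] 149
wrist 0.202 mean [ 0.5918 -0.0568] min [ 0.5892 -0.0732] max [ 0.6016 -0.0375] 114
wrist 0.214 mean [ 0.5926 -0.0573] min [ 0.5895 -0.0745] max [ 0.6035 -0.036 ] 154
wrist 0.226 mean [ 0.5922 -0.0568] min [ 0.5898 -0.0734] max [ 0.6013 -0.0298] 97
wrist 0.238 mean [ 0.5947 -0.0561] min [ 0.5888 -0.0799] max [ 0.6174 -0.0281] 409
wrist 0.25 mean [ 0.5965 -0.056 ] min [ 0.5906 -0.0794] max [ 0.6205 -0.0279] 559
```

View pics/l4.png

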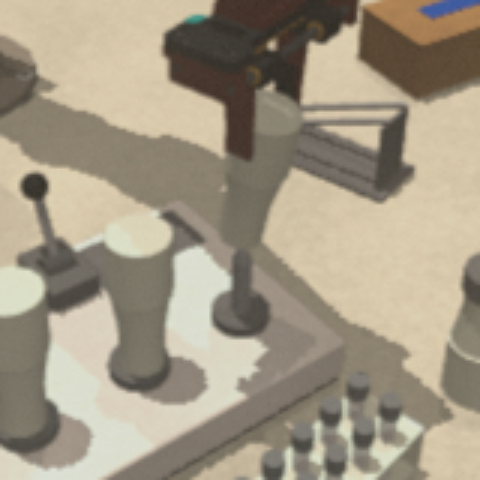

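The crop shows the mouth (245,240) right above the peg tip (240,262). Mouth centre is about (0.602,-0.056) against the peg at (0.603,-0.055), so I lower slowly.

Request:
servo_tool --grip_force 5 --moves '[{"x": 0.0, "y": 0.002, "z": 0.02, "turn": 0.0, "grip": 1}, {"x": 0.0, "y": 0.002, "z": 0.04, "turn": 0.0, "grip": 1}, {"x": 0.003, "y": 0.002, "z": 0.06, "turn": 0.0, "grip": 1}, {"x": 0.006, "y": 0.002, "z": 0.08, "turn": 0.0, "grip": 1}, {"x": 0.008, "y": 0.002, "z": 0.1, "turn": 0.0, "grip": 1}]'

```text
time_s: 6.65
position: [0.6165, -0.0507, 0.2106]
orientation: [-0.0, -0.092, 0.996, 0.0]
ft_force: [-0.9, 0.3, -2.0]
width: 0.634
gripper_force: 5.0
```

Request:
servo_tool --grip_force 4 --moves '[{"x": 0.004, "y": 0.0, "z": 0.012, "turn": 0.0, "grip": 1}, {"x": 0.008, "y": 0.0, "z": 0.024, "turn": 0.0, "grip": 1}, {"x": 0.012, "y": 0.0, "z": 0.036, "turn": 0.0, "grip": 1}, {"x": 0.018, "y": 0.0, "z": 0.044, "turn": 0.0, "grip": 1}, {"x": 0.022, "y": 0.0, "z": 0.05, "turn": 0.0, "grip": 1}]'

```text
time_s: 7.15
position: [0.6058, -0.0527, 0.1863]
orientation: [0.0, -0.092, 0.996, 0.0]
ft_force: [0.5, -0.5, -2.2]
width: 0.635
gripper_force: 4.0
```

```bash
python3 ax2.py l5.png scene
```

```text
t 7.15 p [ 0.6058 -0.0527  0.1863] xyaw -169.5 tilt -1.0 F [ 0.5 -0.5 -2.2] w 0.635 gf 4.0 shares [ 0.006 -0.003 -0.227] turn 0.007
scene 0.07 mean [ 0.6068 -0.0629] min [ 0.5877 -0.0747] max [ 0.6134 -0.0468] 16
scene 0.082 mean [ 0.6062 -0.0665] min [ 0.5878 -0.0756] max [ 0.6162 -0.0461] 45
scene 0.094 mean [ 0.6054 -0.0674] min [ 0.5832 -0.0763] max [ 0.6167 -0.0466] 50
scene 0.106 mean [ 0.6087 -0.0659] min [ 0.5914 -0.0758] max [ 0.6189 -0.0423] 43
scene 0.118 mean [ 0.6099 -0.0664] min [ 0.5911 -0.0763] max [ 0.6211 -0.0448] 45
scene 0.13 mean [ 0.6127 -0.0677] min [ 0.5848 -0.0785] max [ 0.6235 -0.0454] 46
scene 0.142 mean [ 0.6137 -0.0686] min [ 0.5876 -0.0784] max [ 0.6265 -0.0438] 50
scene 0.154 mean [ 0.6175 -0.0695] min [ 0.586 -0.082] max [ 0.631  -0.0394] 56
scene 0.166 mean [ 0.6182 -0.0693] min [ 0.5921 -0.0819] max [ 0.632  -0.0344] 74
scene 0.178 mean [ 0.6241 -0.0668] min [ 0.5968 -0.082 ] max [ 0.634 -0.041] 58
257 228
wrist 0.07 mean [ 0.581  -0.0536] min [ 0.5776 -0.069 ] max [ 0.5835 -0.041 ] 4
wrist 0.082 mean [ 0.5817 -0.0592] min [ 0.5771 -0.0753] max [ 0.5963 -0.0371] 114
wrist 0.094 mean [ 0.5826 -0.0579] min [ 0.5779 -0.075 ] max [ 0.5979 -0.0369] 133
wrist 0.106 mean [ 0.5836 -0.0585] min [ 0.5795 -0.0747] max [ 0.5976 -0.0389] 147
wrist 0.118 mean [ 0.5829 -0.0576] min [ 0.5805 -0.0729] max [ 0.592  -0.0395] 81
wrist 0.13 mean [ 0.5826 -0.0581] min [ 0.58   -0.0744] max [ 0.5928 -0.04  ] 88
wrist 0.142 mean [ 0.5816 -0.0583] min [ 0.5793 -0.0732] max [ 0.5893 -0.0424] 92
wrist 0.154 mean [ 0.582  -0.0571] min [ 0.5772 -0.0802] max [ 0.5963 -0.03  ] 79
wrist 0.166 mean [ 0.5826 -0.0579] min [ 0.5772 -0.0806] max [ 0.5983 -0.0297] 393
wrist 0.178 mean [ 0.5839 -0.0576] min [ 0.5785 -0.0808] max [ 0.6035 -0.0269] 482
```

Request:
servo_tool --moves '[{"x": 0.003, "y": 0.0, "z": 0.006, "turn": 0.0, "grip": 1}, {"x": 0.006, "y": 0.0, "z": 0.012, "turn": 0.0, "grip": 1}, {"x": 0.006, "y": 0.0, "z": 0.016, "turn": 0.0, "grip": 1}, {"x": 0.006, "y": 0.0, "z": 0.02, "turn": 0.0, "grip": 1}, {"x": 0.006, "y": 0.0, "z": 0.02, "turn": 0.0, "grip": 1}]'

```text
time_s: 7.8
position: [0.6029, -0.0532, 0.1762]
orientation: [-0.0, -0.092, 0.996, 0.0]
ft_force: [0.6, -0.3, -1.5]
width: 0.638
gripper_force: 4.0
```

Request:
servo_tool --moves '[{"x": 0.0, "y": 0.0, "z": 0.002, "turn": 0.0, "grip": 1}, {"x": 0.0, "y": 0.0, "z": 0.004, "turn": 0.0, "grip": 1}, {"x": 0.0, "y": 0.0, "z": 0.004, "turn": 0.0, "grip": 1}]'

```text
time_s: 8.1
position: [0.604, -0.0533, 0.1755]
orientation: [0.001, -0.092, 0.996, -0.0]
ft_force: [-0.0, 0.8, 4.1]
width: 0.634
gripper_force: 4.0
```

```bash
python3 ax2.py l6.png scene
```

```text
t 8.1 p [ 0.604  -0.0533  0.1755] xyaw -169.5 tilt -1.0 F [-0.   0.8  4.1] w 0.634 gf 4.0 shares [ 0.002 -0.003 -0.249] turn 0.007
scene 0.07 mean [ 0.6067 -0.0663] min [ 0.5883 -0.0749] max [ 0.6155 -0.0482] 39
scene 0.082 mean [ 0.6058 -0.0663] min [ 0.5862 -0.0762] max [ 0.6169 -0.043 ] 45
scene 0.094 mean [ 0.6062 -0.0666] min [ 0.5837 -0.0757] max [ 0.6188 -0.0468] 51
scene 0.106 mean [ 0.6096 -0.0671] min [ 0.5919 -0.0775] max [ 0.6201 -0.0484] 41
scene 0.118 mean [ 0.6114 -0.067 ] min [ 0.5851 -0.0771] max [ 0.6229 -0.0464] 44
scene 0.13 mean [ 0.6144 -0.0685] min [ 0.5902 -0.0791] max [ 0.6266 -0.0443] 48
scene 0.142 mean [ 0.6164 -0.0692] min [ 0.5916 -0.0821] max [ 0.6306 -0.0415] 52
scene 0.154 mean [ 0.6162 -0.07  ] min [ 0.5871 -0.0817] max [ 0.6316 -0.0354] 71
scene 0.166 mean [ 0.6219 -0.0676] min [ 0.5943 -0.0828] max [ 0.6319 -0.0413] 61
257 228
wrist 0.07 mean [ 0.5813 -0.0584] min [ 0.5772 -0.0751] max [ 0.5947 -0.0371] 88
wrist 0.082 mean [ 0.5822 -0.0583] min [ 0.5777 -0.0751] max [ 0.5964 -0.0368] 124
wrist 0.094 mean [ 0.583  -0.0582] min [ 0.5788 -0.0745] max [ 0.5954 -0.0378] 146
wrist 0.106 mean [ 0.5825 -0.0571] min [ 0.5799 -0.0732] max [ 0.5919 -0.0386] 88
wrist 0.118 mean [ 0.5819 -0.0592] min [ 0.5791 -0.0749] max [ 0.5928 -0.0432] 78
wrist 0.13 mean [ 0.5805 -0.0579] min [ 0.5784 -0.0729] max [ 0.5871 -0.0417] 91
wrist 0.142 mean [ 0.5808 -0.0566] min [ 0.5763 -0.0803] max [ 0.5947 -0.0303] 45
wrist 0.154 mean [ 0.5811 -0.0585] min [ 0.5761 -0.0809] max [ 0.5962 -0.0304] 368
wrist 0.166 mean [ 0.5822 -0.058 ] min [ 0.5771 -0.0807] max [ 0.5982 -0.03  ] 445
```

The force turned upward, so the rim is on the collar. The mouth is about 6 mm off the axis with roughly 2–3° of tilt. I release and rise.

Request:
servo_tool --moves '[{"x": 0.0, "y": 0.0, "z": 0.0, "turn": 0.0, "grip": 0.4}, {"x": 0.0, "y": 0.0, "z": 0.0, "turn": 0.0, "grip": 0.3}, {"x": 0.0, "y": 0.0, "z": 0.0, "turn": 0.0, "grip": 0}, {"x": 0.0, "y": 0.0, "z": 0.0, "turn": 0.0, "grip": 0}, {"x": 0.0, "y": 0.0, "z": 0.0, "turn": 0.0, "grip": 0}]'

```text
time_s: 8.75
position: [0.6029, -0.0532, 0.1742]
orientation: [-0.0, -0.092, 0.996, -0.0]
ft_force: [0.2, -0.3, 0.2]
width: 0.933
gripper_force: 0.0
```

Request:
servo_tool --moves '[{"x": 0.0, "y": 0.0, "z": -0.02, "turn": 0.0, "grip": 0}, {"x": 0.0, "y": 0.0, "z": -0.06, "turn": 0.0, "grip": 0}, {"x": 0.0, "y": 0.0, "z": -0.12, "turn": 0.0, "grip": 0}, {"x": 0.0, "y": 0.0, "z": -0.18, "turn": 0.0, "grip": 0}, {"x": 0.0, "y": 0.0, "z": -0.18, "turn": 0.0, "grip": 0}]'

```text
time_s: 9.25
position: [0.6056, -0.0537, 0.2697]
orientation: [0.004, -0.091, 0.996, -0.0]
ft_force: [-0.4, -0.2, 0.3]
width: 0.999
gripper_force: 0.0
```

```bash
python3 ax2.py l7.png scene | grep -v -E 'scene 0.(1[0-46]|09)'; python3 - <<'E'
from h import *
c=grab('top'); W=cloud(c)
for nm,(x,y) in dict(bottle=(.603,-.055),used=(.59,-.164)).items():
    m=(np.linalg.norm(W[...,:2]-[x,y],axis=-1)<.045)&(W[...,2]>.19)&(W[...,2]<.215); P=W[m]
    r=cv2.minEnclosingCircle(P[:,:2].astype(np.float32)); print(nm,P.mean(0).round(4),r,np.linalg.svd(P-P.mean(0))[2][2].round(3))
E
python3 go.py .36 -.14 .27 10.3
```

```text
t 9.25 p [ 0.6056 -0.0537  0.2697] xyaw -169.5 tilt -1.0 F [-0.4 -0.2  0.3] w 0.999 gf 0.0 shares [ 0.005 -0.002 -0.061] turn 0.007
scene 0.07 mean [ 0.6072 -0.0654] min [ 0.5893 -0.0752] max [ 0.6151 -0.048 ] 39
scene 0.082 mean [ 0.6057 -0.0658] min [ 0.5878 -0.077 ] max [ 0.6157 -0.0469] 49
scene 0.154 mean [ 0.6104 -0.0699] min [ 0.5819 -0.0838] max [ 0.6227 -0.0416] 74
scene 0.178 mean [ 0.6098 -0.0696] min [ 0.5827 -0.0839] max [ 0.6229 -0.0357] 80
scene 0.19 mean [ 0.6101 -0.0694] min [ 0.5807 -0.0836] max [ 0.6235 -0.0386] 83
scene 0.202 mean [ 0.5969 -0.0579] min [ 0.5669 -0.0839] max [ 0.6237 -0.028 ] 244
scene 0.262 mean [ 0.598  -0.0088] min [ 0.5859 -0.0127] max [ 0.6046 -0.0066] 4
257 228
wrist 0.07 mean [ 0.5784 -0.0587] min [ 0.5767 -0.0699] max [ 0.5826 -0.045 ] 20
wrist 0.082 mean [ 0.5776 -0.0588] min [ 0.5767 -0.0673] max [ 0.5808 -0.0496] 16
wrist 0.142 mean [ 0.5734 -0.0597] min [ 0.5688 -0.0806] max [ 0.5851 -0.0369] 21
wrist 0.154 mean [ 0.5732 -0.0599] min [ 0.5687 -0.0822] max [ 0.5884 -0.0337] 73
wrist 0.166 mean [ 0.5726 -0.0598] min [ 0.5685 -0.0814] max [ 0.5867 -0.0322] 82
wrist 0.178 mean [ 0.5729 -0.0604] min [ 0.5687 -0.0816] max [ 0.5873 -0.0356] 91
wrist 0.19 mean [ 0.573 -0.06 ] min [ 0.5686 -0.0821] max [ 0.5884 -0.0332] 110
wrist 0.202 mean [ 0.5952 -0.0558] min [ 0.5688 -0.0833] max [ 0.6236 -0.0279] 3024
wrist 0.262 mean [ 0.6006 -0.0553] min [ 0.5838 -0.1047] max [ 0.6209 -0.0089] 107
bottle [ 0.5925 -0.0374  0.2012] ((0.591939389705658, -0.04398193955421448), 0.02197374776005745) [ 0.076 -0.028 -0.997]
used [nan nan nan] ((0.0, 0.0), 0.0) [0. 0. 1.]
t 9.45 p [ 0.6025 -0.0531  0.2638] xyaw -169.5 tilt -1.0 F [-0.  -0.3 -1. ] w 1.003 gf 0.0 shares [ 0.509 -0.082 -0.012] turn 0.008<stdin>:5: RuntimeWarning: Mean of empty slice.
  ret = um.true_divide(
```

View pics/l7.png

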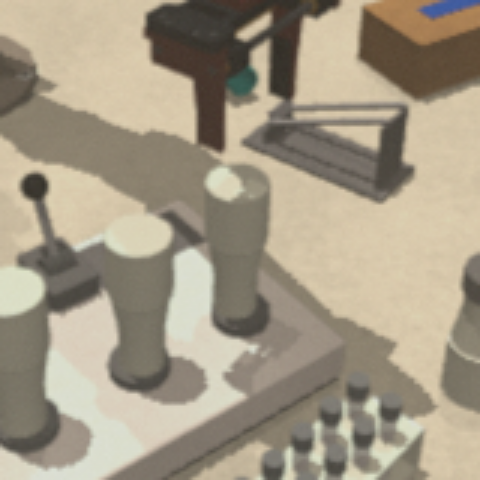

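The picture shows the bottle standing upright on the peg (crop 238,250), base at z 0.202 and centre about (0.596,-0.056), so it is seated and released. Next, the lever ball by casting rays through both views.

```bash
python3 - <<'E'
from h import *
import pickle
for n,(u0,v0) in dict(scene=(188,210),top=(329,196)).items():
    c=pickle.load(open(n+'0.pkl','rb')); W=cloud(c); g=c[0].max(2)
    m=np.zeros(g.shape,bool); m[v0-10:v0+11,u0-10:u0+11]=True; m&=(g<60)&(W[...,2]>.125)
    v,u=np.nonzero(m); print(n,m.sum(),u.mean(),v.mean(),ray(c,u.mean(),v.mean(),.142).round(4), ray(c,(u.min()+u.max())/2,(v.min()+v.max())/2,.142).round(4))
E
python3 go.py .419 -.146 .24 10.3
```

```text
scene 28 188.32142857142858 210.10714285714286 [ 0.4217 -0.1444  0.142 ] [ 0.4208 -0.1448  0.142 ]
top 60 330.4166666666667 196.98333333333332 [ 0.4237 -0.1451  0.142 ] [ 0.4236 -0.1453  0.142 ]
t 9.45 p [ 0.6025 -0.0531  0.2638] xyaw -169.5 tilt -1.0 F [-0.  -0.3 -1. ] w 1.003 gf 0.0 shares [ 0.395 -0.116  0.048] turn 0.008
```

Request:
servo_tool --moves '[{"x": 0.1, "y": -0.03, "z": 0.0, "turn": 0.2, "grip": 0}, {"x": 0.19, "y": -0.055, "z": 0.0, "turn": 0.4, "grip": 0}, {"x": 0.28, "y": -0.085, "z": 0.0, "turn": 0.55, "grip": 0}, {"x": 0.37, "y": -0.11, "z": 0.0, "turn": 0.55, "grip": 0}, {"x": 0.39, "y": -0.115, "z": 0.0, "turn": 0.55, "grip": 0}]'

```text
time_s: 9.95
position: [0.4168, -0.1476, 0.2633]
orientation: [-0.002, 0.055, 0.999, 0.0]
ft_force: [0.6, -0.0, -0.1]
width: 1.003
gripper_force: 0.0
```

Request:
servo_tool --moves '[{"x": 0.0, "y": 0.0, "z": 0.0, "turn": 0.0, "grip": 0}, {"x": 0.0, "y": 0.0, "z": 0.0, "turn": 0.0, "grip": 0}]'

```text
time_s: 10.15
position: [0.4228, -0.1446, 0.2644]
orientation: [0.0, 0.052, 0.999, 0.0]
ft_force: [-0.5, 0.3, 0.1]
width: 0.999
gripper_force: 0.0
```

```bash
python3 go.py .421 -.145 .123 -5.9
```

```text
t 10.15 p [ 0.4228 -0.1446  0.2644] xyaw 174.1 tilt -1.0 F [-0.5  0.3  0.1] w 0.999 gf 0.0 shares [ 0.004 -0.001  0.283] turn -0.0
```

Request:
servo_tool --moves '[{"x": 0.003, "y": 0.0, "z": 0.08, "turn": 0.0, "grip": 0}, {"x": 0.003, "y": 0.0, "z": 0.16, "turn": 0.0, "grip": 0}, {"x": 0.003, "y": 0.0, "z": 0.24, "turn": 0.0, "grip": 0}, {"x": 0.003, "y": 0.0, "z": 0.28, "turn": 0.0, "grip": 0}, {"x": 0.003, "y": 0.0, "z": 0.28, "turn": 0.0, "grip": 0}]'

```text
time_s: 10.65
position: [0.4196, -0.144, 0.1216]
orientation: [-0.003, 0.051, 0.999, -0.0]
ft_force: [-0.2, 1.0, -0.3]
width: 1.001
gripper_force: 0.0
```

Request:
servo_tool --grip_force 10 --moves '[{"x": 0.0, "y": 0.0, "z": 0.0, "turn": 0.0, "grip": 1}, {"x": 0.0, "y": 0.0, "z": 0.0, "turn": 0.0, "grip": 1}, {"x": 0.0, "y": 0.0, "z": 0.0, "turn": 0.0, "grip": 1}, {"x": 0.0, "y": 0.0, "z": 0.0, "turn": 0.0, "grip": 1}, {"x": 0.0, "y": 0.0, "z": 0.0, "turn": 0.0, "grip": 1}]'

```text
time_s: 11.15
position: [0.4208, -0.1452, 0.1251]
orientation: [0.001, 0.052, 0.999, 0.0]
ft_force: [0.2, 0.2, -0.1]
width: 0.581
gripper_force: 0.0
```

Request:
servo_tool --moves '[{"x": 0.0, "y": 0.0, "z": 0.0, "turn": 0.0, "grip": 1}, {"x": 0.0, "y": 0.0, "z": 0.0, "turn": 0.0, "grip": 1}]'

```text
time_s: 11.35
position: [0.4204, -0.1452, 0.1247]
orientation: [0.0, 0.052, 0.999, 0.0]
ft_force: [-0.7, -0.2, 1.3]
width: 0.404
gripper_force: 0.0
```

Request:
servo_tool --moves '[{"x": 0.0, "y": 0.0, "z": 0.0, "turn": 0.0, "grip": 1}, {"x": 0.0, "y": 0.0, "z": 0.0, "turn": 0.0, "grip": 1}, {"x": 0.0, "y": 0.0, "z": 0.0, "turn": 0.0, "grip": 1}]'

```text
time_s: 11.65
position: [0.4203, -0.1453, 0.1245]
orientation: [-0.0, 0.052, 0.999, -0.0]
ft_force: [-0.4, -0.6, 1.4]
width: 0.287
gripper_force: 10.0
```

Request:
servo_tool --moves '[{"x": -0.03, "y": 0.0, "z": -0.012, "turn": 0.0, "grip": 1}, {"x": -0.06, "y": 0.0, "z": -0.019, "turn": 0.0, "grip": 1}, {"x": -0.09, "y": 0.0, "z": -0.019, "turn": 0.0, "grip": 1}, {"x": -0.12, "y": 0.0, "z": -0.012, "turn": 0.0, "grip": 1}, {"x": -0.15, "y": 0.0, "z": 0.0, "turn": 0.0, "grip": 1}]'

```text
time_s: 12.15
position: [0.4948, -0.1529, 0.124]
orientation: [-0.001, 0.052, 0.999, 0.0]
ft_force: [-9.9, 0.6, 12.2]
width: 0.287
gripper_force: 10.0
```

Request:
servo_tool --moves '[{"x": -0.005, "y": 0.0, "z": 0.002, "turn": 0.0, "grip": 1}, {"x": -0.01, "y": 0.0, "z": 0.002, "turn": 0.0, "grip": 1}, {"x": -0.01, "y": 0.0, "z": 0.002, "turn": 0.0, "grip": 1}]'

```text
time_s: 12.45
position: [0.4975, -0.1533, 0.1227]
orientation: [-0.002, 0.052, 0.999, 0.0]
ft_force: [-6.2, 0.0, -0.9]
width: 0.289
gripper_force: 10.0
```

The lever is at its stop. I open, lift clear and check.

Request:
servo_tool --moves '[{"x": 0.0, "y": 0.0, "z": 0.0, "turn": 0.0, "grip": 0}, {"x": 0.0, "y": 0.0, "z": 0.0, "turn": 0.0, "grip": 0}, {"x": 0.0, "y": 0.0, "z": 0.0, "turn": 0.0, "grip": 0}, {"x": 0.0, "y": 0.0, "z": 0.0, "turn": 0.0, "grip": 0}, {"x": 0.0, "y": 0.0, "z": 0.0, "turn": 0.0, "grip": 0}]'

```text
time_s: 12.95
position: [0.5002, -0.1535, 0.1237]
orientation: [0.0, 0.052, 0.999, -0.0]
ft_force: [-0.6, -0.6, -0.6]
width: 0.704
gripper_force: 0.0
```

Request:
servo_tool --moves '[{"x": 0.0, "y": 0.0, "z": -0.04, "turn": 0.0, "grip": 0}, {"x": 0.0, "y": 0.0, "z": -0.12, "turn": 0.0, "grip": 0}, {"x": 0.0, "y": 0.0, "z": -0.2, "turn": 0.0, "grip": 0}, {"x": 0.0, "y": 0.0, "z": -0.28, "turn": 0.0, "grip": 0}, {"x": 0.0, "y": 0.0, "z": -0.34, "turn": 0.0, "grip": 0}]'

```text
time_s: 13.45
position: [0.5004, -0.1538, 0.2962]
orientation: [0.001, 0.052, 0.999, 0.0]
ft_force: [0.8, -0.6, -0.2]
width: 0.998
gripper_force: 0.0
```

Request:
servo_tool --moves '[{"x": 0.0, "y": 0.0, "z": 0.0, "turn": 0.0, "grip": 0}, {"x": 0.0, "y": 0.0, "z": 0.0, "turn": 0.0, "grip": 0}, {"x": 0.0, "y": 0.0, "z": 0.0, "turn": 0.0, "grip": 0}]'

```text
time_s: 13.75
position: [0.4992, -0.1532, 0.2923]
orientation: [-0.001, 0.052, 0.999, 0.0]
ft_force: [-0.2, 0.5, 0.1]
width: 1.0
gripper_force: 0.0
```

```bash
python3 - <<'E'
from h import *
c=grab('scene'); W=cloud(c); g=c[0].max(2)
m=(np.linalg.norm(W-[.494,-.153,.142],axis=-1)<.03)&(g<60); v,u=np.nonzero(m); print(m.sum(),ray(c,u.mean(),v.mean(),.142).round(4))
m=(np.linalg.norm(W[...,:2]-[.6,-.055],axis=-1)<.05)&(abs(W[...,2]-.202)<.006); P=W[m]; print(P.min(0),P.max(0),arm.sense()['time_s'])
save('end.png',c[0])
E
```

```text
27 [ 0.4961 -0.1543  0.142 ]
[ 0.56651709 -0.08464062  0.19644991] [ 0.62243257 -0.02913069  0.20331529] 13.8
```

View pics/end.png

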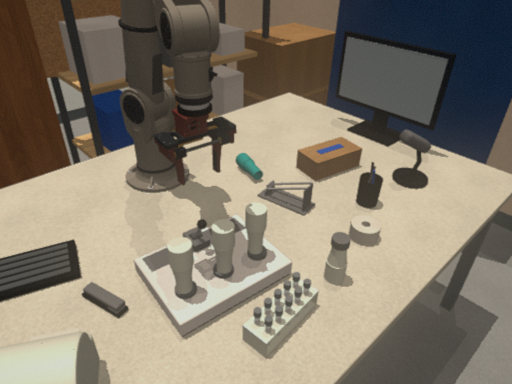

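The picture shows the bottle upright on the peg at (257,230), the lever leaning back at (202,225), and everything else in place. The ball is at x ≈ 0.496, which puts the lever at its stop.

```bash
python3 -c "from workcell import arm; print(arm.close_job())"
```

```text
the job is handed in; nothing more can be done
None
```

The job is handed in at about 14 s of the 51 s: the bottle stands upside down and released on the free peg, the lever is against its back stop, and the last picture shows nothing else moved; the hand-in returned no verdict.

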